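# Put the soy pitcher back together

## Robot

A 6-joint arm with a two-finger parallel gripper is mounted at the origin on the work surface. World frame = base frame: x ahead of the robot, y to its left, z up, the work surface at z = 0. Lengths are in mm, angles in rad, forces in N, time in s.
With the tool pointing down it reaches from about 325 to 775 mm from the base axis. Payload 5.5 kg.
Tool frame: the origin (TCP) lies at the very end of the fingers, on their centre line; the grasp point (between the pads) lies 19 mm behind it; z points along the fingers, y is the line along which they close (so a half turn about z gives the same grasp; the last joint's range is limited). The gripper opens to 85 mm and grips with 20 to 120 N. Pads are 22 mm wide; open, the fingers measure 114 mm over their backs; the gripper's body (76 mm by 85 mm) begins 54 mm behind the grasp point. The pads swing forward as they close: fully open they stand 13 mm farther back than shut.
Start: joints at [1.249, 0.091, 1.231, -0, 1.82, -0.057], TCP at [157.034, 579.1, 231.275] pointing down, gripper open.
Joint ranges: [-2.87, 2.87], [-0.86, 2.18], [0.17, 2.46], [-1.51, 4.65], [0.06, 2.69], [-2.65, 2.65]. Speed limits (rad/s): [2.57, 2.57, 3.01, 3.14, 3.14, 3.14].

## Interface

Orientations are given as a rotation vector (axis times angle).
In Python, from rig import env gives the robot as it stands.
- The arm moves only by the tool jog_arm, never from a script. Its argument "series" is one flat list of numbers, 4 for each row, row after row: the shift along the tool's x, y, z in m, then the turn about the tool's z in degrees. A call has exactly 5 rows; each row shifts and turns the commanded pose from where the row before left it, along the tool's axes as they then stand; what a row does not reach is not made up. A row lasts 1/8 s, in which the tool goes at most 62.5 mm and 10.7 degrees, less where a joint would pass 70% of its speed; a pose out of reach is approached as far as the arm can. A call with a gripper value outside its range is refused whole. "grip" is the finger opening in m, from 0 to 0.0854, set as the call begins (left out, the last holds). The fingers move at their own pace and stop on an object; "force" is the grip in N (left out, the last holds). Time passes only in rows, so rows that do not move let the fingers close, or fill a call up. It gives the time, the measured TCP pose, the force, the opening and the grip force at its end, in the units of the state.
- env.read_state(): the state, without advancing time (a new reading comes with each control period).
- env.camera(name): name is "scene" or "top" or "wrist"; returns a dict with "pixels" (480x640x3 uint8, blue, green, red), "depth" (480x640 float32, mm along the optical axis (not along the pixel's ray), 0 where there is no reading), "vfov" (degrees; the focal length in pixels is half the picture's height over the tangent of half this angle, whatever the lens; pixels are square), "cx", "cy" (the principal point, pixels), "R" (3x3) and "t" (3): a world point X has camera coordinates R X + t. Camera axes: x right, y down, z forward; pixel columns grow to the right and rows downward; lengths in mm; the calibration is good to about 2 mm. A picture is of the moment at which its call begins.
- env.finish_job(): hands the job in; it is judged then, once.
The state is a dict: "clock": time; "qpos": joint angles; "dq": joint speeds; "joint_efforts": joint torques, N m; "eef_pos": TCP position; "tcp_rot": TCP orientation; "wrist_force": force on the tool from outside, world axes, zero at the start; "moment": the same for the moment, N m; "grip_width": opening from 0.0 (shut) to 1.0 (fully open); "grasp_force": force on a finger pad.
Only numpy, scipy, OpenCV 4.12 (cv2) and the standard library are available. Lean on these libraries where they do the work, as an engineer would, in place of code of your own. Each camera call takes 0.05 s, during which the arm holds its last target. There are 200 camera calls.

## Task

Put the washed soy pitcher back together: with its flip cap left open, slide the black pourer collar down over the pitcher's glass neck until it sits flat on the shoulder, its spout pointing straight away from the pitcher's handle; lower it all the way rather than letting it drop. Then flip the cap fully shut. Leave the pitcher standing where it is and do not disturb the other things on the table.

Things in the scene. Friction and masses are not known exactly. Their poses are not given: they have to be found in the camera images.
- pitcher: the stout glass soy pitcher, standing loose, 0.5 kg. Origin at the centre of its underside, z up. Body 74 mm across; flat shoulder at z = 70 mm, 60 mm across; above it the round neck, 34 mm across, to z = 102 mm, its top 6 mm tapering to 29 mm. Handle loop on its -x side, out to x = -69 mm, z = 13 to 57 mm. +x points straight away from the handle
- pourer: the pourer: a black plastic collar standing upright, 70 g. Origin at the centre of its open lower end, z up. 46 mm across, 44 mm tall, bore 37 mm across, 38 mm deep from below; above it a rim with a 24 mm pouring hole. A small spout sticks out on its +x side near the top (to x = 38 mm, z = 36 to 43 mm); the flip cap is hinged on its -x side. Seated, its lower end rests on the shoulder
- spout_tip (a point): tip of the pourer's spout, 38 mm out along the pourer's +x, 39.5 mm up
- flip_cap (a joint): angle of the flip cap (rad): 0 = shut flat over the pourer's top, grows as it swings up and back, 1.57 = upright, 2.7 = its stop. A light friction hinge: it stays where it is left
- cap_hinge (a point): on the flip cap's hinge line, which runs along the pourer's y: 25 mm out on the pourer's -x side, 46.5 mm above its lower end
- cap_edge (a point): free edge of the flip cap, 50 mm from the hinge line. The cap is a black disc 45 mm across and 4 mm thick
- bento: the mustard yellow stacked two-tier bento set with lid, 154 x 99 mm, 64 mm tall; a bystander; origin at the centre of its underside
- bowl: the small white ceramic bowl with a clip-on grey plastic lid, 107 mm across, 59 mm tall; a bystander; origin at the centre of its underside
- spatula: the wooden spatula lying flat, 240 mm long along its x; a bystander; origin at the centre of its underside
- tongs: the steel tongs lying flat, 255 mm long along their x, 55 mm wide, 14 mm tall; a bystander; origin at the centre of its underside
- dishes: a stack of two white ceramic sauce dishes, 90 mm across, 36 mm tall; a bystander; origin at the centre of its underside
- jar_band: a low open steel jar band, 72 mm outside, 64 mm inside, 15 mm tall, lying flat; a bystander, not the pourer; origin at the centre of its underside
Things that resemble listed ones, but are neither listed nor needed, are in the scene too. Of the things shaped like the pourer, the black one is meant.

How it is judged (in metres and radians):
On the way, in this order (a step that is already met when the one before it is completed fails the run):
1. the pourer is seated on the pitcher's shoulder, spout away from the handle, flip cap still open (over 1.2 rad) (z of pourer in the frame of pitcher between 0.064 and 0.074 m and horizontal distance between pourer and pitcher below 0.004 m and angle between the z axis of pourer and the z axis of pitcher, either way round below 0.07 rad and angle between the x axis of pourer and the x axis of pitcher, either way round below 0.3 rad and x of spout_tip in the frame of pitcher above 0.02 m and value of joint flip_cap above 1.2 rad), for 0.2 s.
2. the flip cap is shut (value of joint flip_cap below 0.12 rad), for 0.2 s.
At the end, for the whole second after the job is handed in: Pourer on the shoulder (within 4 mm in height and centring, tilt under 0.07 rad against the pitcher), spout within 0.3 rad of straight away from the handle, flip cap under 0.12 rad; pitcher upright within 0.05 rad and within 40 mm of its start; all at rest (z of pourer in the frame of pitcher between 0.064 and 0.074 m and horizontal distance between pourer and pitcher below 0.004 m and angle between the z axis of pourer and the z axis of pitcher, either way round below 0.07 rad and angle between the x axis of pourer and the x axis of pitcher, either way round below 0.3 rad and x of spout_tip in the frame of pitcher above 0.02 m and value of joint flip_cap below 0.12 rad and angle between pitcher's own z axis and vertical below 0.05 rad and distance of pitcher from where it was at the start of the episode below 0.04 m and linear speed of each of pitcher, pourer below 0.02 m/s); the robot touches nothing.
It fails at once if the pourer is let fall (over 0.35 m/s while the fingers do not touch it) (contact force between pourer and the fingers below 0.05 N and linear speed of pourer above 0.35 m/s).
It fails at once if the pitcher is tipped by more than 0.35 rad (angle between pitcher's own z axis and vertical above 0.35 rad).
It fails at once if a bystander is shifted by more than 30 mm (distance of any of bento, bowl, spatula, tongs, dishes, jar_band from where it was at the start of the episode above 0.03 m).
It also fails if it takes over 64 s, if anything falls off the work surface, if the arm or the gripper's body presses on something with over 40 N, if the wrist force passes 120 N, or if a joint passes its speed limit or range.

## Working session

There is one attempt and no reset: what is moved stays moved. The work goes in short steps, Python scripts to look and compute and a tool call to move; the robot and the scene stay as the last step left them, time stands still between calls to the robot, and variables do not carry over. Pictures are saved under pics/ and viewed, at most 10 in all, crops included, and the job is handed in when it is done.

Besides the shell and the picture viewer there is one more tool, called after ">>>" as name(argument=value, ...) on one line, values as JSON. jog_arm: Moves the arm, as the interface text tells. Its arguments: {"type":"object","properties":{"series":{"type":"array"},"grip":{"type":"number"},"force":{"type":"number"}},"required":["series"]}

```bash
mkdir -p pics; cat > h.py <<'E'
import numpy as np, cv2
from rig import env
from scipy.spatial.transform import Rotation as Ro
def cloud(c):
    f=240/np.tan(np.radians(c["vfov"]/2)); d=c["depth"]
    v,u=np.mgrid[0:480,0:640]
    P=np.stack([(u-c["cx"])/f*d,(v-c["cy"])/f*d,d],-1)
    W=(P-np.array(c["t"]))@np.array(c["R"]); W[d==0]=np.nan
    return W
E
python3 - <<'E'
from h import *
for n in ("scene","top"):
    c=env.camera(n); cv2.imwrite(f"pics/{n}0.png",c["pixels"]); np.save(f"{n}0.npy",c,allow_pickle=True)
    print(n,c["vfov"],c["cx"],c["cy"],(-np.array(c["R"]).T@c["t"]).round(),np.array(c["R"])[2].round(2))
print(env.read_state())
E
```

```text
scene 53.8783846136997 314.67689774904807 243.66965832094957 [1288. -311.  961.] [-0.58  0.26 -0.77]
top 45.25377400556521 322.74111603473045 244.8706229652814 [ 541.   -6. 1441.] [ 0.04 -0.01 -1.  ]
{'clock': 0.1, 'qpos': array([ 1.24929420e+00,  9.17860813e-02,  1.23175246e+00,  1.70711445e-05,
        1.81981974e+00, -5.67072477e-02]), 'dq': array([-0.00137116, -0.00114784, -0.00137893,  0.00042914,  0.000132  ,
        0.00052699]), 'joint_efforts': array([ 4.32654371e-03, -4.60218108e+01, -4.19217396e+01, -3.40414374e-05,
        1.06881777e-02, -4.89521938e-05]), 'eef_pos': array([156.94658186, 578.84539833, 230.2697891 ]), 'tcp_rot': array([-4.14672081e-01, -3.11375283e+00,  2.71882279e-03]), 'wrist_force': array([ 0.06556538,  0.69487866, -0.05416804]), 'moment': array([-0.00050958,  0.01009788,  0.00025757]), 'grasp_force': 0.0, 'grip_width': 0.997523989895629}
```

View pics/scene0.png

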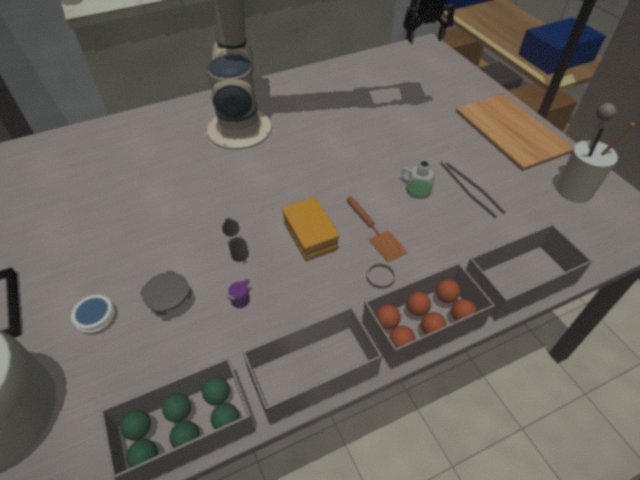

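View pics/top0.png

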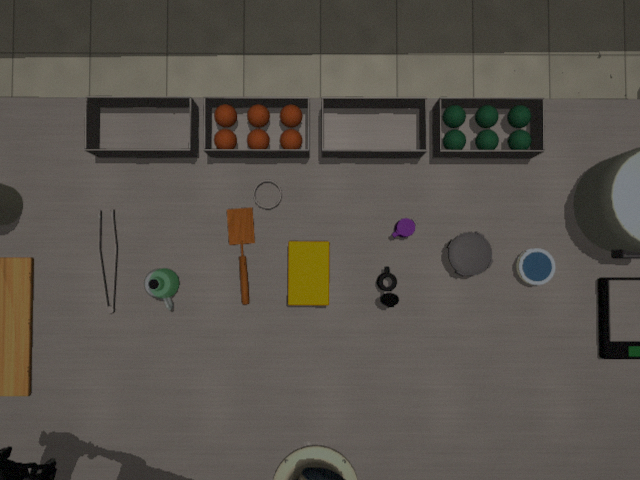

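The overhead view shows the pitcher at about (160,283) with its handle toward (170,305). The black pourer is at (387,280), its spout toward (386,269) and its open cap at (389,299). The purple pourer at (403,228) is a decoy.

```bash
python3 - <<'E'
from h import *
ims=[]
for n,bx in (("top",[(350,250,80,70),(130,255,80,70)]),("scene",[(200,205,80,70),(385,145,80,70)])):
    c=np.load(n+"0.npy",allow_pickle=True).item(); W=cloud(c); I=c["pixels"]
    for i,(x,y,w,h) in enumerate(bx):
        ims.append(cv2.resize(I[y:y+h,x:x+w],None,fx=5,fy=4.28,interpolation=cv2.INTER_CUBIC))
        w_=W[y:y+h,x:x+w].reshape(-1,3)
        p=I[y:y+h,x:x+w].reshape(-1,3).astype(int)
        print(n,i,"table z",np.nanmedian(w_[:,2]).round(1))
        for a,b in ((12,30),(30,45),(45,60),(60,66),(66,76),(76,98),(98,125)):
            m=(w_[:,2]>a)&(w_[:,2]<b)
            if m.sum(): print((a,b),m.sum(),"x",np.percentile(w_[m,0],[0,50,100]).round(1),"y",np.percentile(w_[m,1],[0,50,100]).round(1))
cv2.imwrite("pics/crops0.png",np.vstack([np.hstack(ims[:2]),np.hstack(ims[2:])])*1)
E
```

```text
top 0 table z 0.4
(12, 30) 14 x [492.  512.  531.6] y [-163.2 -154.5 -151.1]
(30, 45) 153 x [490.4 517.1 548.7] y [-196.1 -171.4 -150.4]
(45, 60) 133 x [474.3 500.3 541.4] y [-193.8 -175.3 -151.7]
(60, 66) 33 x [467.5 476.9 479.4] y [-195.2 -173.4 -154.3]
(66, 76) 75 x [458.5 470.2 479.6] y [-196.6 -175.6 -153.3]
(76, 98) 65 x [454.3 461.4 473.1] y [-190.8 -175.3 -155.4]
top 1 table z 1.2
(12, 30) 83 x [451.  489.9 543.8] y [337.4 350.4 367.1]
(30, 45) 57 x [444.9 507.5 543.8] y [338.  344.5 365.7]
(45, 60) 164 x [445.  488.8 543.7] y [338.7 355.8 411. ]
(60, 66) 104 x [474.6 506.8 543.7] y [339.8 362.3 409.1]
(66, 76) 334 x [474.9 508.2 541.3] y [340.3 366.2 407.1]
(76, 98) 68 x [484.7 508.8 531.9] y [354.1 363.7 399.4]
(98, 125) 145 x [492.6 508.9 522.9] y [358.3 375.  390.8]
scene 0 table z 1.6
(12, 30) 105 x [485.4 521.3 533. ] y [-197.8 -177.4 -154.8]
(30, 45) 154 x [480.9 519.1 546. ] y [-198.1 -177.  -153.5]
(45, 60) 139 x [470.3 490.1 545. ] y [-196.1 -175.2 -154.1]
(60, 66) 42 x [464.8 474.8 478.9] y [-197.2 -180.7 -155.3]
(66, 76) 87 x [454.2 468.2 479.5] y [-198.3 -175.4 -155. ]
(76, 98) 73 x [449.7 459.3 472.4] y [-196.1 -177.2 -159.8]
scene 1 table z 2.3
(12, 30) 263 x [432.8 509.1 558.4] y [335.5 383.2 526.5]
(30, 45) 122 x [440.9 526.7 542.9] y [334.2 350.9 403.5]
(45, 60) 159 x [442.8 523.9 542.2] y [334.8 353.7 406.9]
(60, 66) 66 x [478.7 528.7 540.6] y [337.7 354.6 398.2]
(66, 76) 186 x [472.6 516.9 537.7] y [340.3 362.3 404.2]
(76, 98) 78 x [493.2 516.4 522.6] y [355.8 363.6 393.6]
(98, 125) 88 x [486.7 507.4 523.1] y [355.2 372.2 389.6]
```

View pics/crops0.png

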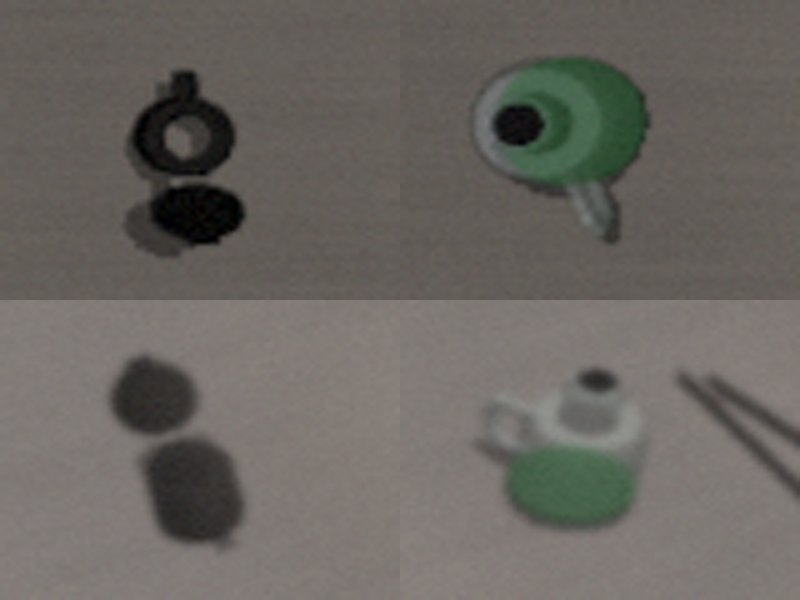

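The crops show the pourer with its spout nearly along +x and its cap leaning back about 2.2 rad. The pitcher's neck mouth is visible, and its handle points toward -x and slightly -y. Next I'll fit both objects.

```bash
cat >> h.py <<'E'
def circ(P):
    A=np.c_[P,np.ones(len(P))]; s=np.linalg.lstsq(A,(P**2).sum(1),rcond=None)[0]
    return s[0]/2,s[1]/2,np.sqrt(s[2]+s[0]**2/4+s[1]**2/4)
def ray(c,uv,z):
    f=240/np.tan(np.radians(c["vfov"]/2)); R=np.array(c["R"]); o=-R.T@np.array(c["t"])
    uv=np.atleast_2d(uv); d=np.c_[(uv[:,0]-c["cx"])/f,(uv[:,1]-c["cy"])/f,np.ones(len(uv))]@R
    return o+d*((z-o[2])/d[:,2])[:,None]
E
python3 - <<'E'
from h import *
for n in ("top","scene"):
    c=np.load(n+"0.npy",allow_pickle=True).item(); W=cloud(c); I=c["pixels"]; g=I.max(2)
    b=lambda x0,x1,y0,y1,z0,z1:(W[...,0]>x0)&(W[...,0]<x1)&(W[...,1]>y0)&(W[...,1]<y1)&(W[...,2]>z0)&(W[...,2]<z1)
    rim=b(482,560,-210,-140,38,50)
    hull=lambda m: max(cv2.findContours(m.astype(np.uint8),0,1)[0],key=len)[:,0].astype(float)
    P=W[rim]; print(n,"rim n",len(P),"zmed",np.median(P[:,2]).round(1),"ext",P.min(0).round(1),P.max(0).round(1))
    core=P[P[:,0]<531]; print(" y mid",(core[:,1].min()+core[:,1].max())/2,"x ext",core[:,0].min())
    sp=P[P[:,0]>536]; print(" spout",sp.mean(0).round(1),len(sp))
    cap=W[b(440,482,-210,-140,55,110)]; q,s,v=np.linalg.svd(cap-cap.mean(0),full_matrices=False)
    print(" cap mean",cap.mean(0).round(1),"normal",v[2].round(3),"max z",np.percentile(cap[:,2],98).round(1), "x",np.percentile(cap[:,0],[2,98]).round(1))
    nk=W[b(480,535,345,405,97,110)]; print(" neck top",((nk.max(0)+nk.min(0))/2).round(1),(nk.max(0)-nk.min(0)).round(1),nk.mean(0).round(1))
    sh=W[b(470,548,335,415,66,74)]; print(" shoulder",((sh.max(0)+sh.min(0))/2).round(1),(sh.max(0)-sh.min(0)).round(1))
    hd=W[b(430,466,320,400,8,62)]; print(" handle",hd.mean(0).round(1),len(hd),"far",hd[hd[:,0]<452].mean(0).round(1))
c=np.load("top0.npy",allow_pickle=True).item(); I=c["pixels"].astype(int)
# dark rim outer contour in top view by colour, ray onto z=44
m=(I.max(2)<45).astype(np.uint8); sub=np.zeros_like(m); sub[265:292,370:405]=m[265:292,370:405]
k=max(cv2.findContours(sub,0,1)[0],key=len)[:,0].astype(float)
w=ray(c,k,44); print("rim contour",[round(a,1) for a in circ(w[w[:,0]<522,:2])])
m2=np.zeros_like(m); m2[275:295,145:162]=(I.max(2)<35)[275:295,145:162]
k=max(cv2.findContours(m2,0,1)[0],key=len)[:,0].astype(float); print("mouth",[round(a,1) for a in circ(ray(c,k,102)[:,:2])])
R=Ro.from_rotvec(env.read_state()["tcp_rot"]).as_matrix(); print(R.round(3))
E
```

```text
top rim n 237 zmed 44.1 ext [ 483.5 -196.1   38.1] [ 548.7 -151.7   50. ]
 y mid -173.89159410416283 x ext 483.5447642039305
 spout [ 542.4 -171.4   42.4] 29
 cap mean [ 469.3 -174.9   72. ] normal [-0.732 -0.017 -0.682] max z 87.4 x [454.6 481.5]
 neck top [507.7 374.5 102.6] [30.3 32.5 10.9] [508.3 374.5 102.4]
 shoulder [508.1 373.7  70.1] [66.4 66.8  7.9]
 handle [455.9 355.1  39.4] 72 far [447.8 353.5  39.9]
scene rim n 202 zmed 44.5 ext [ 482.7 -197.5   38.1] [ 546.  -153.5   49.9]
 y mid -175.49170688431394 x ext 482.6502977163386
 spout [ 542.1 -174.8   43.2] 18
 cap mean [ 467.3 -176.9   70.9] normal [0.753 0.003 0.658] max z 86.8 x [453.1 479.1]
 neck top [504.9 372.4 102.4] [36.5 34.4 10.5] [507.5 371.8 102.6]
 shoulder [505.1 372.2  70. ] [65.1 63.9  7.6]
 handle [453.4 353.4  39.1] 63 far [448.5 351.5  39.2]
rim contour [np.float64(512.5), np.float64(-171.7), np.float64(23.5)]
mouth [np.float64(507.0), np.float64(375.0), np.float64(9.6)]
[[-0.965  0.262 -0.001]
 [ 0.262  0.965 -0.002]
 [ 0.    -0.002 -1.   ]]
```

>>> jog_arm(series=[-0.036,-0.042,0,0,-0.036,-0.042,0,0,-0.036,-0.042,0,0,-0.036,-0.042,0,0,-0.036,-0.042,0,0], grip=0.0854)

```text
clock: 0.72
eef_pos: [276.1, 327.6, 230.8]
tcp_rot: [-0.414, -3.114, 0.001]
wrist_force: [1.6, 0.2, 1.0]
grip_width: 1.0
grasp_force: 0.0
```

>>> jog_arm(series=[-0.036,-0.042,0,0,-0.036,-0.042,0,0,-0.036,-0.042,0,0,-0.036,-0.042,0,0,-0.036,-0.042,0,0])

```text
clock: 1.35
eef_pos: [394.9, 77.8, 231.0]
tcp_rot: [0.415, 3.114, 0.0]
wrist_force: [0.6, 0.8, 0.4]
grip_width: 1.004
grasp_force: 0.0
```

>>> jog_arm(series=[-0.036,-0.042,0,0,-0.036,-0.042,0,0,-0.036,-0.042,0,0,-0.036,-0.042,0,0,-0.034,-0.046,0,0])

```text
clock: 1.98
eef_pos: [510.8, -175.3, 230.8]
tcp_rot: [-0.414, -3.114, -0.001]
wrist_force: [0.4, -0.5, 0.8]
grip_width: 0.998
grasp_force: 0.0
```

>>> jog_arm(series=[0,0,0,-8,0,0,0,-8.3,0,0,0,0,0,0,0,0,0,0,0,0])

```text
clock: 2.6
eef_pos: [510.3, -173.4, 231.3]
tcp_rot: [-0.029, 3.141, -0.0]
wrist_force: [0.5, -0.2, -0.2]
grip_width: 0.998
grasp_force: 0.0
```

```bash
python3 - <<'E'
from h import *
c=env.camera("wrist"); cv2.imwrite("pics/w1.png",c["pixels"]); np.save("w1.npy",c,allow_pickle=True)
s=env.read_state(); print(s["eef_pos"],s["qpos"].round(2)); print(Ro.from_rotvec(s["tcp_rot"]).as_matrix().round(3))
W=cloud(c); print(c["vfov"],(-np.array(c["R"]).T@c["t"]).round())
b=lambda x0,x1,y0,y1,z0,z1:(W[...,0]>x0)&(W[...,0]<x1)&(W[...,1]>y0)&(W[...,1]<y1)&(W[...,2]>z0)&(W[...,2]<z1)
P=W[b(488,560,-215,-135,40,47)]; print(len(P),P.min(0).round(1),P.max(0).round(1))
E
```

```text
[ 510.33382594 -173.41601094  231.33498364] [-0.39 -0.07  1.4  -0.    1.82 -1.98]
[[-1.    -0.019  0.   ]
 [-0.019  1.    -0.   ]
 [-0.    -0.    -1.   ]]
59.501549153180115 [ 434. -175.  373.]
1976 [ 488.  -198.1   40.1] [ 545.6 -153.6   45.9]
```

View pics/w1.png

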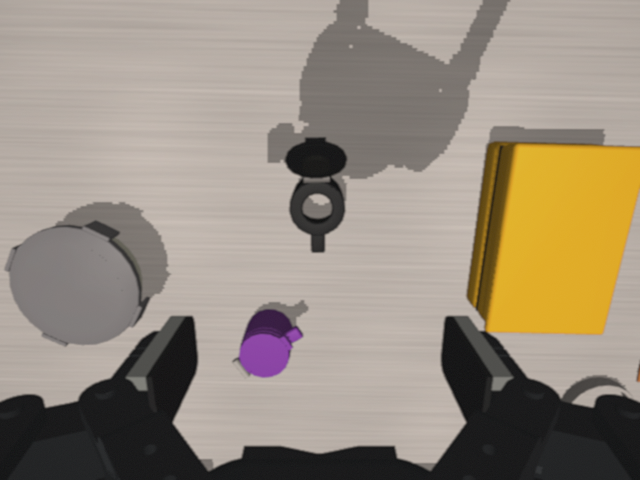

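The wrist view shows the pourer's rim at (317,207) with its spout straight down to (318,245), so its yaw matches the tool. It is clear of the purple decoy (265,350) and the bowl.

>>> jog_arm(series=[0.002,-0.002,0.05,0,0,0,0.05,0,0,0,0.05,0,0,0,0.04,0,0,0,0.03,0])

```text
clock: 3.28
eef_pos: [507.6, -175.1, 9.1]
tcp_rot: [0.03, -3.14, -0.001]
wrist_force: [-0.2, 0.1, 0.9]
grip_width: 0.999
grasp_force: 0.0
```

>>> jog_arm(series=[0,0,0,0,0,0,0,0,0,0,0,0,0,0,0,0,0,0,0,0], grip=0.03, force=25)

```text
clock: 3.9
eef_pos: [509.7, -176.1, 13.5]
tcp_rot: [-0.031, 3.138, -0.002]
wrist_force: [-0.1, 0.4, 5.1]
grip_width: 0.54
grasp_force: 26.2
```

>>> jog_arm(series=[0,0,0,0,0,0,0,0,0,0,-0.005,0,0,0,-0.01,0,0,0,-0.01,0])

```text
clock: 4.53
eef_pos: [508.3, -175.6, 36.9]
tcp_rot: [0.031, -3.141, -0.0]
wrist_force: [0.2, -0.3, -1.2]
grip_width: 0.538
grasp_force: 25.8
```

```bash
python3 - <<'E'
from h import *
c=env.camera("scene"); cv2.imwrite("pics/s2.png",cv2.resize(c["pixels"][130:300,130:350],(792,600),interpolation=2))
s=env.read_state(); print(s["eef_pos"],s["grip_width"]*85.4,s["grasp_force"],s["wrist_force"])
E
```

```text
[ 509.17662116 -175.95432185   38.67055264] 45.78891950440695 25.82653697580099 [ 1.49533408 -0.63334292  0.6404217 ]
```

View pics/s2.png

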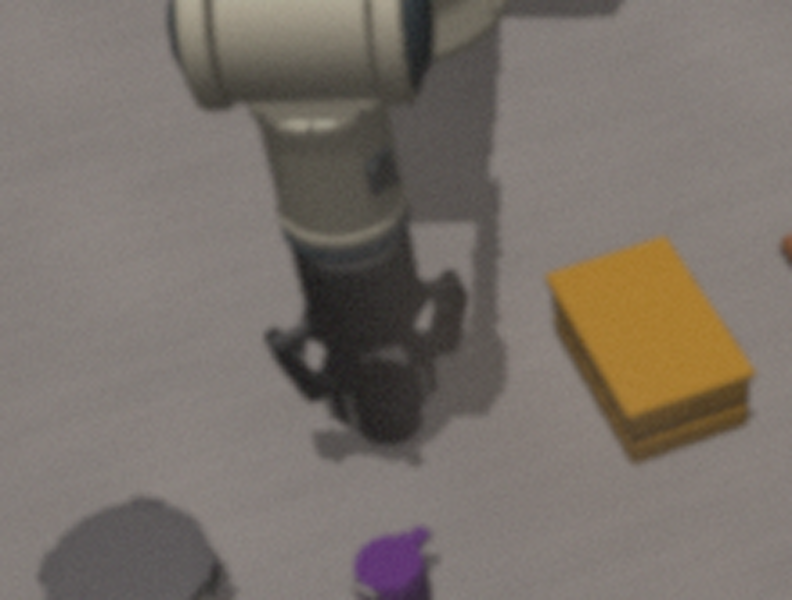

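The pourer is held (opening 45.8 mm). Next I lift it and carry it over to the pitcher.

>>> jog_arm(series=[0,0,-0.02,0,0,0,-0.03,0,0,0,-0.03,0,0,0,-0.025,0,0,0,-0.015,0])

```text
clock: 5.2
eef_pos: [508.9, -175.8, 159.0]
tcp_rot: [-0.031, 3.139, -0.002]
wrist_force: [-0.5, 1.2, -0.6]
grip_width: 0.542
grasp_force: 25.9
```

>>> jog_arm(series=[0,0.02,0,0,0,0.04,0,0,-0.002,0.05,0,0,-0.002,0.055,0,0,0,0.055,0,0])

```text
clock: 5.82
eef_pos: [506.9, 47.0, 155.0]
tcp_rot: [0.031, -3.139, -0.001]
wrist_force: [0.6, 0.0, -0.2]
grip_width: 0.539
grasp_force: 25.9
```

>>> jog_arm(series=[0,0.055,0,0,-0.002,0.055,0,0,-0.002,0.055,0,0,0,0.055,0,0,0,0.05,0,0])

```text
clock: 6.45
eef_pos: [505.0, 317.0, 154.9]
tcp_rot: [0.033, -3.139, 0.001]
wrist_force: [0.6, -0.0, 0.0]
grip_width: 0.539
grasp_force: 25.9
```

>>> jog_arm(series=[0,0.04,0,0,0,0.018,0,0,0,0,0,-6.2,0,0,0,-6.2,0,0,0,-6.2])

```text
clock: 7.08
eef_pos: [505.0, 371.9, 155.4]
tcp_rot: [0.543, -3.093, 0.002]
wrist_force: [-0.5, -0.7, -0.1]
grip_width: 0.535
grasp_force: 25.9
```

>>> jog_arm(series=[0,0,0,0,0,0,0,0,0,0,0,0,0,0,0,0,0,0,0,0])

```text
clock: 7.7
eef_pos: [505.6, 372.4, 156.3]
tcp_rot: [0.538, -3.095, 0.0]
wrist_force: [0.3, 0.6, -0.6]
grip_width: 0.541
grasp_force: 25.9
```

```bash
python3 - <<'E'
from h import *
ims=[]
for n,(x,y,w,h) in (("scene",(370,90,100,120)),("wrist",(0,0,640,480)),("top",(100,230,100,120))):
    c=env.camera(n); np.save(n+"3.npy",c,allow_pickle=True)
    if n!="top": ims.append(cv2.resize(c["pixels"][y:y+h,x:x+w],(400,450)))
cv2.imwrite("pics/c3.png",np.hstack(ims))
s=env.read_state(); print(s["eef_pos"],s["qpos"].round(2),s["wrist_force"].round(1)); R=Ro.from_rotvec(s["tcp_rot"]).as_matrix();print(R.round(3), np.degrees(np.arctan2(-R[1,0],-R[0,0])))
E
```

```text
[505.59498305 372.45087558 156.30000928] [ 0.58  0.16  1.28  0.    1.69 -1.33] [-0.1  0.2 -1.2]
[[-0.941 -0.337  0.   ]
 [-0.337  0.941  0.   ]
 [-0.     0.    -1.   ]] 19.7245746091162
```

View pics/c3.png

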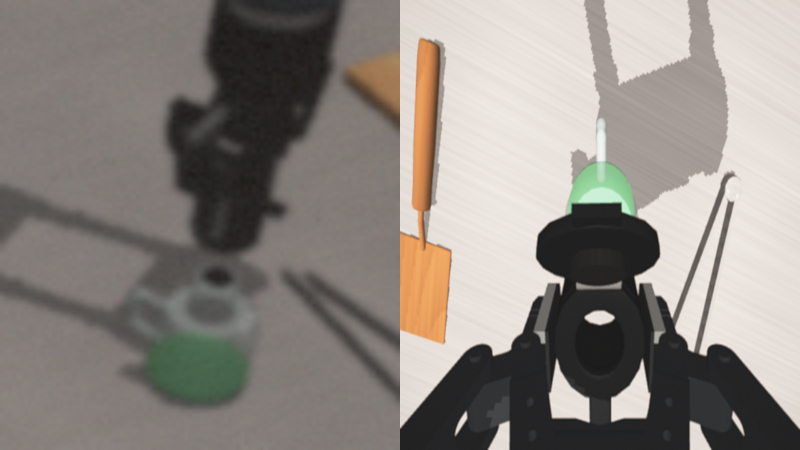

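The scene crop shows the pourer hanging just above the neck. In the wrist view the handle (601,150) lines up with the collar's centre (600,340). I'll check the centring along the spout axis numerically.

```bash
python3 - <<'E'
from h import *
a=np.radians(19.7); ex=np.array([np.cos(a),np.sin(a)]); ey=np.array([-ex[1],ex[0]]); C=np.array([506,373.])
for n in ("scene","wrist","top"):
    c=np.load(n+"3.npy",allow_pickle=True).item(); W=cloud(c); I=c["pixels"].max(2)
    D=W[...,:2]-C; T=np.stack([D@ex,D@ey,W[...,2]],-1)
    near=(abs(T[...,0])<80)&(abs(T[...,1])<60)
    for a0,b0 in ((12,56),(66,74),(94,106),(135,150),(150,170),(176,186),(186,192),(192,230)):
        m=near&(T[...,2]>a0)&(T[...,2]<b0)
        if m.sum()>5:
            P=T[m]; print(n,(a0,b0),len(P),"X",np.percentile(P[:,0],[1,50,99]).round(1),"Y",np.percentile(P[:,1],[1,50,99]).round(1),P[:,2].min().round(1))
    hd=near&(T[...,0]<-48)&(T[...,2]>12)&(T[...,2]<58)
    if hd.sum(): print(n,"handle",hd.sum(),T[hd].mean(0).round(1),"minX",T[hd][:,0].min().round(1))
    sp=near&(T[...,0]>27)&(abs(T[...,1])<8)&(T[...,2]>160)&(T[...,2]<200)
    if sp.sum(): print(n,"spout",sp.sum(),T[sp].mean(0).round(1),T[sp].max(0).round(1))
E
```

```text
scene (12, 56) 365 X [-65.9   9.7  36.6] Y [-36.9 -24.8  16. ] 12.5
scene (66, 74) 171 X [-30.3   9.2  30.2] Y [-31.5 -12.6  28.7] 66.0
scene (94, 106) 91 X [-15.4   1.9  16. ] Y [-15.5  -3.1  15.9] 94.7
scene (135, 150) 25 X [-12.9  10.7  20.9] Y [-22.9 -17.9   5.4] 142.2
scene (150, 170) 87 X [-11.2  12.4  21.5] Y [-35.1 -15.5  17.8] 150.2
scene (176, 186) 85 X [-7.8  9.8 35.6] Y [-39.9 -14.4  27. ] 176.0
scene (186, 192) 104 X [-20.6   8.8  35.3] Y [-40.   -0.7  25.6] 186.1
scene (192, 230) 300 X [-57.5   4.5  14.8] Y [-57.4  -7.5  52.1] 192.1
scene handle 52 [-58.   -1.4  38.3] minX -67.7
scene spout 18 [ 32.2  -1.8 185.6] [ 37.1   7.4 189.3]
wrist (12, 56) 1971 X [-68.8 -37.1 -12.4] Y [-32.3   0.7  34.4] 12.1
wrist (66, 74) 1319 X [-32.  -25.5 -15.3] Y [-20.1   3.5  27.4] 66.0
wrist (135, 150) 536 X [11.7 15.4 16.9] Y [-12.5  -0.4  11.3] 141.6
wrist (150, 170) 3191 X [-16.3  13.5  16.8] Y [-34.7  -0.4  33.6] 150.0
wrist (176, 186) 9422 X [-21.6  -4.5  30.1] Y [-35.4  -0.4  34.1] 176.0
wrist (186, 192) 5901 X [-26.   -8.3  17.8] Y [-34.   -0.4  33.4] 186.0
wrist (192, 230) 44731 X [-59.4 -14.1   7.4] Y [-57.1  -1.1  56.3] 192.0
wrist handle 652 [-58.7   0.7  51.2] minX -69.9
wrist spout 357 [ 29.1  -0.2 184.7] [ 32.    5.7 186.5]
top (12, 56) 224 X [-63.5 -21.7  35.9] Y [-35.7 -21.3   8.3] 12.7
top (66, 74) 183 X [-28.8 -13.7  34.5] Y [-30.8 -10.7  18.8] 66.0
top (94, 106) 10 X [-12.8  -8.8  -4.6] Y [-13.8  -9.   -3. ] 94.3
top (150, 170) 23 X [-20.8 -15.1  -6.6] Y [-30.  -15.3  -4.2] 150.4
top (176, 186) 22 X [-19.6 -12.   39.3] Y [-19.8  -6.1   3.6] 176.6
top (186, 192) 35 X [-23.8 -14.8  37.9] Y [-17.7  -4.5   6.6] 186.0
top (192, 230) 242 X [-54.1 -33.4  16.1] Y [-52.1 -10.4  12.1] 192.0
top handle 43 [-56.1  -0.4  42.4] minX -65.1
top spout 17 [ 34.8  -3.2 185.8] [ 39.4   4.4 191.5]
```

>>> jog_arm(series=[-0.001,0.001,0.01,0,0,0,0.01,0,0,0,0.01,0,0,0,0.008,0,0,0,0,0])

```text
clock: 8.48
eef_pos: [505.7, 373.4, 116.9]
tcp_rot: [0.538, -3.093, 0.001]
wrist_force: [-1.1, -0.4, 0.3]
grip_width: 0.539
grasp_force: 25.9
```

>>> jog_arm(series=[0,0,0.002,0,0,0,0.002,0,0,0,0.002,0,0,0,0.002,0,0,0,0.002,0])

```text
clock: 9.1
eef_pos: [506.2, 373.7, 108.2]
tcp_rot: [-0.538, 3.095, 0.0]
wrist_force: [-0.9, -0.6, -1.5]
grip_width: 0.533
grasp_force: 25.9
```

>>> jog_arm(series=[0,0,0.002,0,0,0,0.002,0,0,0,0.002,0,0,0,0.002,0,0,0,0,0])

```text
clock: 9.72
eef_pos: [506.1, 373.6, 100.0]
tcp_rot: [0.538, -3.095, 0.0]
wrist_force: [0.2, -0.1, 0.3]
grip_width: 0.533
grasp_force: 25.9
```

>>> jog_arm(series=[0,0,0.003,0,0,0,0.003,0,0,0,0.003,0,0,0,0.002,0,0,0,0,0])

```text
clock: 10.35
eef_pos: [506.1, 373.6, 88.9]
tcp_rot: [0.538, -3.095, 0.0]
wrist_force: [-0.2, 0.1, -0.3]
grip_width: 0.534
grasp_force: 25.9
```

>>> jog_arm(series=[0,0,0.001,0,0,0,0.001,0,0,0,0.001,0,0,0,0.001,0,0,0,0,0])

```text
clock: 10.98
eef_pos: [506.1, 373.7, 85.1]
tcp_rot: [0.538, -3.095, 0.0]
wrist_force: [-0.1, 0.3, -0.6]
grip_width: 0.537
grasp_force: 25.9
```

>>> jog_arm(series=[0,0,0.001,0,0,0,0.001,0,0,0,0.001,0,0,0,0,0,0,0,0,0])

```text
clock: 11.6
eef_pos: [506.3, 373.8, 83.6]
tcp_rot: [-0.538, 3.094, 0.001]
wrist_force: [-2.4, -1.3, 6.2]
grip_width: 0.539
grasp_force: 26.3
```

>>> jog_arm(series=[0,0,0,0,0,0,0,0,0,0,0,0,0,0,0,0,0,0,0,0], grip=0.068)

```text
clock: 12.22
eef_pos: [506.2, 373.7, 82.2]
tcp_rot: [0.538, -3.095, 0.0]
wrist_force: [0.3, 0.8, -0.3]
grip_width: 0.795
grasp_force: 0.0
```

>>> jog_arm(series=[0,0,-0.01,0,0,0,-0.02,0,0,0,-0.03,0,0,0,-0.04,0,0,0,-0.04,0])

```text
clock: 12.85
eef_pos: [506.2, 373.7, 225.6]
tcp_rot: [-0.538, 3.093, 0.001]
wrist_force: [1.1, 0.2, -0.6]
grip_width: 0.795
grasp_force: 0.0
```

>>> jog_arm(series=[0.03,0,0,0,0.04,0,0,0,0.04,0,0,0,0,0,0,0,0,0,0,0], grip=0.0)

```text
clock: 13.48
eef_pos: [403.3, 336.8, 223.9]
tcp_rot: [-0.538, 3.093, 0.002]
wrist_force: [1.1, -1.0, 0.2]
grip_width: 0.0
grasp_force: 0.0
```

```bash
python3 - <<'E'
from h import *
s=env.read_state(); print(s["eef_pos"],s["qpos"].round(2))
a=np.radians(19.7); ex=np.array([np.cos(a),np.sin(a)]); ey=np.array([-ex[1],ex[0]]); C=np.array([506,373.])
ims=[]
for n,(x,y,w,h) in (("scene",(370,90,100,120)),("wrist",(0,0,640,480))):
    c=env.camera(n); W=cloud(c); ims.append(cv2.resize(c["pixels"][y:y+h,x:x+w],(400,450)))
    D=W[...,:2]-C; T=np.stack([D@ex,D@ey,W[...,2]],-1)
    near=(abs(T[...,0])<80)&(abs(T[...,1])<60)
    for a0,b0 in ((12,56),(66,74),(74,103),(103,108),(108,116),(120,180)):
        m=near&(T[...,2]>a0)&(T[...,2]<b0)
        if m.sum()>5:
            P=T[m]; print(n,(a0,b0),len(P),"X",np.percentile(P[:,0],[1,50,99]).round(1),"Y",np.percentile(P[:,1],[1,50,99]).round(1),"z",np.percentile(P[:,2],[1,50,99]).round(1))
    sp=near&(T[...,0]>27)&(T[...,2]>100)&(T[...,2]<125)
    if sp.sum(): print("spout",T[sp].mean(0).round(1),T[sp].max(0).round(1))
    hd=near&(T[...,0]<-48)&(T[...,2]>12)&(T[...,2]<58); print("handle",hd.sum(),T[hd].mean(0).round(1) if hd.sum() else "")
cv2.imwrite("pics/c4.png",np.hstack(ims))
E
```

```text
[403.27887121 336.84179827 223.88293216] [ 0.63 -0.11  1.45 -0.    1.81 -1.28]
scene (12, 56) 368 X [-65.5  11.1  36.7] Y [-37.2 -24.5  18.4] z [12.6 35.4 55.6]
scene (66, 74) 121 X [-30.3  13.1  31.3] Y [-31.  -16.   26.9] z [66.2 70.7 73.8]
scene (74, 103) 153 X [-19.4   9.1  23.1] Y [-26.6 -16.8  16.2] z [ 74.6  90.5 102.9]
scene (103, 108) 37 X [-14.4  -1.4  21.3] Y [-21.5   3.8  16.9] z [103.1 105.  107.5]
scene (108, 116) 127 X [-24.1   4.9  36.6] Y [-23.6  -3.7  21.3] z [108.2 113.9 116. ]
scene (120, 180) 176 X [-57.7 -39.2 -22.6] Y [-23.   -2.3  21.1] z [121.1 140.6 157.5]
spout [ 32.5  -0.9 113.6] [ 38.6   6.4 119.4]
handle 52 [-57.7  -1.2  37.5]
wrist (12, 56) 1661 X [-68.9 -34.6  -7.3] Y [-33.2   1.5  36.6] z [12.5 39.8 55.8]
wrist (108, 116) 191 X [23.  30.  36.5] Y [-4.3  0.8  5.2] z [110.7 112.3 113.7]
spout [ 31.8   0.5 112.2] [ 37.2   5.2 114.1]
handle 403 [-60.    0.7  49.5]
```

View pics/c4.png

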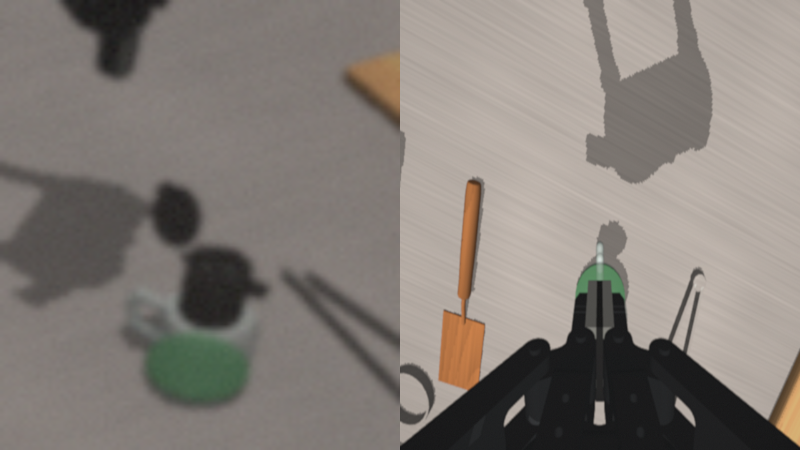

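The scene crop shows the pourer seated on the shoulder with its spout away from the handle and its cap still open. Measured rim height is 114 mm, and the cap edge is at X = -57, z = 157. The closed fingers are behind the cap, so next I push it over.

>>> jog_arm(series=[0,0,0.042,0,0,0,0.042,0,-0.02,0,0,0,-0.015,0,0,0,-0.005,0,0,0])

```text
clock: 14.2
eef_pos: [441.4, 350.2, 137.7]
tcp_rot: [0.537, -3.094, 0.001]
wrist_force: [-0.8, -0.1, 0.5]
grip_width: -0.005
grasp_force: 0.3
```

>>> jog_arm(series=[-0.006,0,0,0,-0.006,0,0,0,-0.006,0,0,0,-0.006,0,0,0,-0.006,0,0,0])

```text
clock: 14.82
eef_pos: [468.9, 360.3, 138.3]
tcp_rot: [-0.538, 3.095, 0.0]
wrist_force: [0.5, 0.9, -0.8]
grip_width: -0.002
grasp_force: 0.1
```

>>> jog_arm(series=[-0.006,0,0,0,-0.006,0,0,0,-0.006,0,0,0,-0.006,0,0,0,-0.006,0,0,0])

```text
clock: 15.45
eef_pos: [497.2, 370.4, 138.3]
tcp_rot: [-0.538, 3.095, -0.0]
wrist_force: [0.9, -0.1, 0.0]
grip_width: -0.001
grasp_force: 0.1
```

```bash
python3 - <<'E'
from h import *
c=env.camera("scene"); cv2.imwrite("pics/c5.png",cv2.resize(c["pixels"][110:220,370:470],(500,550),interpolation=2))
s=env.read_state(); print(s["eef_pos"],s["wrist_force"])
E
```

```text
[497.67836566 370.49951607 138.12446729] [ 0.11471882 -1.12537911  0.41471793]
```

View pics/c5.png

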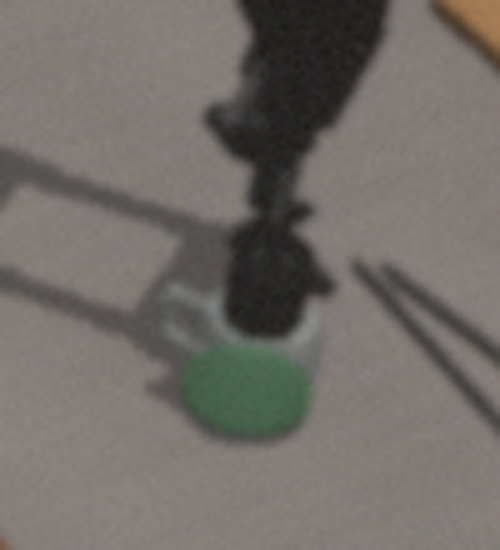

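The finger stands over the pourer and the cap has been pushed past upright. Next I lift over it and press it down from above.

>>> jog_arm(series=[0,0,-0.02,0,0,0,-0.02,0,-0.012,0,0,0,-0.01,0,0,0,0,0,0,0])

```text
clock: 16.12
eef_pos: [518.0, 377.6, 176.8]
tcp_rot: [0.537, -3.093, 0.001]
wrist_force: [-1.0, 0.5, -0.5]
grip_width: 0.002
grasp_force: 0.0
```

>>> jog_arm(series=[0,0,0.012,0,0,0,0.012,0,0,0,0.01,0,0,0,0.008,0,0,0,0.008,0])

```text
clock: 16.75
eef_pos: [517.5, 377.7, 127.8]
tcp_rot: [-0.538, 3.095, 0.0]
wrist_force: [0.6, 0.6, 0.4]
grip_width: -0.001
grasp_force: 0.0
```

>>> jog_arm(series=[0,0,0.003,0,0,0,0.003,0,0,0,0.002,0,0,0,0.001,0,0,0,0,0])

```text
clock: 17.38
eef_pos: [517.5, 377.8, 119.3]
tcp_rot: [-0.538, 3.095, 0.0]
wrist_force: [-0.4, -0.2, 0.3]
grip_width: -0.002
grasp_force: 0.0
```

>>> jog_arm(series=[0,0,0.001,0,0,0,0.001,0,0,0,0,0,0,0,0,0,0,0,0,0])

```text
clock: 18.0
eef_pos: [517.7, 377.9, 118.4]
tcp_rot: [-0.538, 3.094, 0.001]
wrist_force: [-1.1, -1.0, 6.7]
grip_width: -0.0
grasp_force: 2.8
```

Contact shows as 6.7 N at z = 118.4 mm, which is where the cap's top should be when shut. I'll retract and check.

>>> jog_arm(series=[0,0,-0.005,0,0,0,-0.02,0,0,0,-0.04,0,0,0,-0.04,0,0.04,0,0,0])

```text
clock: 18.62
eef_pos: [482.1, 365.2, 227.3]
tcp_rot: [-0.535, 3.089, 0.005]
wrist_force: [-0.8, -0.1, -0.7]
grip_width: -0.002
grasp_force: 0.0
```

>>> jog_arm(series=[0.05,0,0,0,0.05,0,0,0,0,0,0,0,0,0,0,0,0,0,0,0])

```text
clock: 19.25
eef_pos: [386.7, 330.8, 222.7]
tcp_rot: [-0.537, 3.095, 0.0]
wrist_force: [0.1, -0.7, 0.1]
grip_width: -0.007
grasp_force: 0.0
```

```bash
python3 - <<'E'
from h import *
a=np.radians(19.7); ex=np.array([np.cos(a),np.sin(a)]); ey=np.array([-ex[1],ex[0]]); C=np.array([506,373.])
ims=[]
for n,(x,y,w,h) in (("scene",(385,135,80,80)),("top",(120,240,80,80))):
    c=env.camera(n); W=cloud(c); ims.append(cv2.resize(c["pixels"][y:y+h,x:x+w],(400,400),interpolation=2))
    D=W[...,:2]-C; T=np.stack([D@ex,D@ey,W[...,2]],-1)
    near=(abs(T[...,0])<80)&(abs(T[...,1])<60)
    for a0,b0 in ((12,56),(66,74),(74,105),(115,135)):
        m=near&(T[...,2]>a0)&(T[...,2]<b0)
        if m.sum()>5:
            P=T[m]; print(n,(a0,b0),len(P),"X",np.percentile(P[:,0],[1,50,99]).round(1),"Y",np.percentile(P[:,1],[1,50,99]).round(1),"z",np.percentile(P[:,2],[1,50,99]).round(1))
    m=near&(T[...,2]>115)&(T[...,2]<125)&(abs(T[...,0])<20)&(abs(T[...,1])<18); P=T[m]
    print("cap slope",np.linalg.lstsq(np.c_[P[:,:2],np.ones(len(P))],P[:,2],rcond=None)[0].round(3))
    sp=near&(T[...,0]>29)&(T[...,2]>100)&(T[...,2]<116); print("spout",T[sp].mean(0).round(1))
cv2.imwrite("pics/c6.png",np.hstack(ims)); print(env.read_state()["eef_pos"])
E
```

```text
scene (12, 56) 371 X [-64.9  10.4  36.8] Y [-37.2 -24.6  18.4] z [12.7 35.1 55.9]
scene (66, 74) 134 X [-30.7  12.8  31.4] Y [-31.5 -15.9  24.1] z [66.1 70.5 73.6]
scene (74, 105) 146 X [-19.6  10.3  25.3] Y [-23.9 -16.8   7.2] z [ 74.3  89.5 104.5]
scene (115, 135) 178 X [-26.2  -0.8  27.3] Y [-21.3  -1.5  20.6] z [115.3 119.9 123.6]
cap slope [1.20000e-02 1.90000e-02 1.20034e+02]
spout [ 33.6  -0.2 112.6]
top (12, 56) 224 X [-63.5 -24.2  34.5] Y [-35.8 -19.1  14.4] z [13.5 38.2 55.7]
top (66, 74) 145 X [-28.2  -4.7  33.4] Y [-31.2 -15.4  19.8] z [66.3 69.9 73.8]
top (74, 105) 83 X [-26.9   0.1  31.4] Y [-24.3 -19.3   3.1] z [ 74.   84.7 104.7]
top (115, 135) 331 X [-24.1   2.6  34.6] Y [-21.2   0.3  21.5] z [115.1 119.  125.4]
cap slope [3.30000e-02 1.00000e-03 1.18978e+02]
spout [ 35.2   1.8 112.3]
[386.50271959 330.68296439 222.16959619]
```

View pics/c6.png

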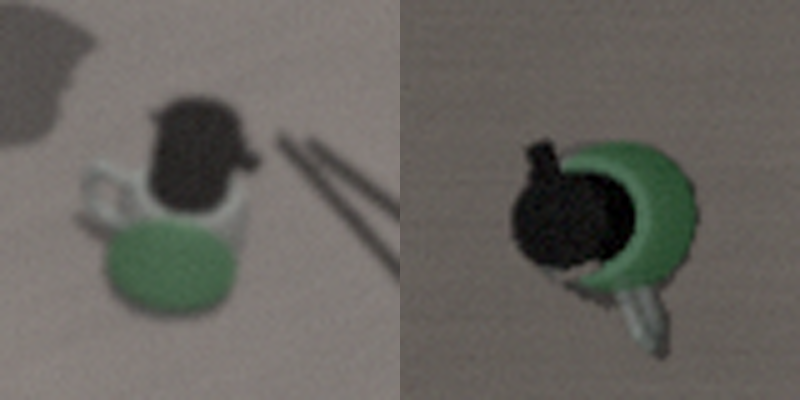

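The cap lies flat at z = 119 mm with a slope under 0.04 rad. The spout is opposite the handle, and the pitcher is upright and in place, so I'm handing in.

```bash
python3 -c "
from rig import env
print(env.finish_job())"
```

```text
the job is handed in; nothing more can be done
None
```

The black pourer is seated on the pitcher's shoulder with its spout straight away from the handle and its cap shut; the job is handed in, but no verdict came back.

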